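Make up the heeling kit and the finishing kit at the shoe bench

TASK

Make up two kits on the shoemaker's bench. Green tray: the pair of brown heels, lifted together in one grasp and set down still side by side in the wide bay, and the teal nail tin in the narrow bay; yellow tray: the red-lidded jar of cream in the wide bay and the blue-capped bottle in the narrow bay. Stand everything upright on the tray floor, set it down without dropping it, and leave the black- and white-lidded jars and the white-capped bottle where they are.

Things in the scene. Friction and masses are not known exactly. Their poses are not given: they have to be found in the camera images.
- heel_l: one of two like dark brown leather heels, upright, pale tan seat on top: 34 mm long (x), 26 wide (y), 50 high; origin: centre of its underside. D-shaped from above: sides at y = -13 and +13 mm flat and upright from the flat front face (x = -17 mm) to x = +4 mm, back round. They start side by side, headings within 0.03 rad, flat sides facing across a 1 to 3 mm gap: 54 to 56 mm over both
- heel_r: one of two like dark brown leather heels, upright, pale tan seat on top: 34 mm long (x), 26 wide (y), 50 high; origin: centre of its underside. D-shaped from above: sides at y = -13 and +13 mm flat and upright from the flat front face (x = -17 mm) to x = +4 mm, back round. It stands beside heel_l, on its -y side, centres about 28 mm apart
- nail_tin: round teal-painted tin of heel nails with its lid on, upright, 48 mm across and 50 mm high; origin: centre of its underside, z up the tin
- jar_red: round glass shoe-cream jar with a red screw lid, standing upright, 50 mm across and 48 mm high (lid: top 14 mm); origin: centre of its underside, z up the jar. The one wanted
- bottle_blue: small round amber bottle with a blank paper label, standing upright, 42 mm across and 52 mm high to the shoulder, then a narrow neck with a blue cap 25 mm across, 78 mm high in all; origin: centre of its underside, z up the bottle. The one wanted
- tray_green: green plastic kit tray fixed on the bench, 104 mm (x) by 192 mm (y); floor 3 mm thick; walls and divider 4 mm thick, their tops 15 mm above the bench; origin: centre of its underside. A divider along x makes two bays, each 96 mm along x: the wide one 104 mm along y, middle at x = 0, y = -40 mm; the narrow one 76 mm along y, middle at x = 0, y = +54 mm
- tray_yellow: yellow plastic kit tray fixed on the bench, 104 mm (x) by 192 mm (y); floor 3 mm thick; walls and divider 4 mm thick, their tops 15 mm above the bench; origin: centre of its underside. A divider along x makes two bays, each 96 mm along x: the wide one 104 mm along y, middle at x = 0, y = -40 mm; the narrow one 76 mm along y, middle at x = 0, y = +54 mm
- jar_black: round glass shoe-cream jar with a black screw lid, standing upright, 50 mm across and 48 mm high (lid: top 14 mm); origin: centre of its underside, z up the jar. Stays where it is
- jar_white: round glass shoe-cream jar with a white screw lid, standing upright, 50 mm across and 48 mm high (lid: top 14 mm); origin: centre of its underside, z up the jar. Stays where it is
- bottle_white: small round amber bottle with a blank paper label, standing upright, 42 mm across and 52 mm high to the shoulder, then a narrow neck with a white cap 25 mm across, 78 mm high in all; origin: centre of its underside, z up the bottle. Stays where it is

How it is judged:
By the outcome, as a careful person would: the job done as asked, in the order asked, and still so for the second after the job is handed in, with the robot touching nothing.
It also fails if it takes over 120 s, if anything falls off the work surface, if the arm or the gripper's body presses on something with over 40 N, if the wrist force passes 120 N, or if a joint passes its speed limit or range.

ROBOT

A 6-joint arm with a two-finger parallel gripper is mounted at the origin on the work surface. World frame = base frame: x ahead of the robot, y to its left, z up, the work surface at z = 0. Lengths are in m, angles in degrees, forces in N, time in s.
With the tool pointing down it reaches from about 0.425 to 0.925 m from the base axis. Payload 12.5 kg.
Tool frame: the origin (TCP) lies on the centre line of the jaws, within the pads' length; the fingertips stand 8 mm ahead of it and the grasp point (between the pads) lies 11 mm behind it; x points along the fingers, y is the direction in which the jaws open and shut, and the axes are right-handed (so a half turn about x gives the same grasp; the last joint's range is limited). The gripper opens to 85 mm and grips with 20 to 120 N. Pads are 22 mm wide; open, the fingers measure 114 mm over their backs; the gripper's body (76 mm by 85 mm) begins 54 mm behind the grasp point. The pads swing forward as they close: fully open they stand 13 mm farther back than shut.
Start: joints at [-78.816, 28.126, 89.318, -0, 62.55, -6.05], TCP at [0.185, -0.597, 0.207] pointing down, gripper open.
Joint ranges: [-177.58, 177.58], [-47.91, 125.51], [2.72, 160], [-65.01, 245.01], [3.68, 167.84], [-153.87, 153.87]. Speed limits (degrees/s): [127.2, 127.2, 159.86, 180, 180, 180].

INTERFACE

Orientations are given as a 3x3 rotation matrix whose columns are the frame's x, y, z axes.
In Python, from bench import sense, read_camera, finish_job, search_frame, spot_point gives the robot as it stands. The module is installed in compiled form; this text tells all that it offers.
- The arm moves only by the shell command python3 -m jog 'ROWS' [FORCE]. ROWS is JSON, a list of rows, each a list of 7 numbers: the shift along the world's x, y, z in m, then the turn, a rotation vector about the world's x, y, z in rad, then the opening in per cent of the stroke, from 0 (shut) to 100 (fully open). In form: [[dx, dy, dz, ax, ay, az, fingers], ...]. A call has 1 to 8 rows; each row shifts and turns the commanded pose from where the row before left it; what a row does not reach is not made up. A row lasts 1/8 s, in which the tool goes at most 62.5 mm and 10.7 degrees, less where a joint would pass 70% of its speed; a pose out of reach is approached as far as the arm can. A call is refused whole if a number of a shift passes 0.0625 or a number of a turn 0.188, either way. A call with a gripper value outside its range is refused whole. The fingers move at their own pace and stop on an object; FORCE is the grip in N (left out, the last holds). Time passes only in rows, so rows that do not move let the fingers close. It gives the time, the measured TCP pose, the force and the opening at its end, in the units of the state.
- sense(): the state, without advancing time (a new reading comes with each control period).
- read_camera(name): name is "scene" or "top" or "wrist"; returns a dict with "image" (420x560x3 uint8, red, green, blue), "camera_matrix" (3x3 intrinsics, pixels), "D" ([k1, k2, p1, p2, k3] as OpenCV has them; the pictures are not rectified), "T" (4x4, takes a point from camera to world coordinates). Camera axes: x right, y down, z forward; pixel columns grow to the right and rows downward; lengths in m; the calibration is good to about 2 mm. A picture is of the moment at which its call begins. There is no depth.
- finish_job(): hands the job in, once; it reports no verdict.
Trained networks look in the newest picture that a camera, given by its name, has taken for a name from the list of things; names that differ only in an ending like _2 or _b are one class to them, and where a whole thing is asked for, a point or a joint stands for the part that bears it (a point fixed in the world has none). Each returns a list of dicts, best first, with "p" (0 to 1); they miss things now and then, are a little off and sometimes report something else, mostly with a low value. They report only what shows in the picture. A call takes as long as a camera call.
- search_frame(camera, query): "point" ([column, row] in pixels, amid what is visible of it).
- spot_point(camera, query): "point" ([column, row] in pixels: a listed point, or the origin of a listed thing).
The state is a dict: "clock": time; "joint_pos": joint angles; "qvel": joint speeds; "joint_efforts": joint torques, N m; "tool_pos": TCP position; "orientation": TCP orientation; "contact_force": force on the tool from outside, world axes, zero at the start; "moment": the same for the moment, N m; "opening": opening from 0.0 (shut) to 1.0 (fully open).
Only numpy, scipy, OpenCV 4.12 (cv2) and the standard library are available. Lean on these libraries where they do the work, as an engineer would, in place of code of your own. Each camera call takes 0.05 s, during which the arm holds its last target.

## Working session

There is one attempt and no reset: what is moved stays moved. The work goes in short steps, Python scripts to look and compute and a shell command to move; the robot and the scene stay as the last step left them, time stands still between calls to the robot, and variables do not carry over. Pictures are saved under pics/ and viewed, and the job is handed in when it is done.

```bash
mkdir -p pics; cat > h.py <<'E'
import numpy as np, cv2
from bench import *
def cap(cam,fn):
    r=read_camera(cam); cv2.imwrite('pics/'+fn,cv2.cvtColor(r['image'],cv2.COLOR_RGB2BGR)); return r
def ray(r,px):
    u=cv2.undistortPoints(np.array([[px]],float),np.array(r['camera_matrix']),np.array(r['D'],float))[0,0]
    T=np.array(r['T']); return T[:3,3],T[:3,:3]@np.array([u[0],u[1],1])
def at(r,px,z):
    o,d=ray(r,px); return o+d*(z-o[2])/d[2]
def proj(r,P):
    T=np.linalg.inv(np.array(r['T'])); rv=cv2.Rodrigues(T[:3,:3])[0]
    return cv2.projectPoints(np.array(P,float).reshape(-1,3),rv,T[:3,3],np.array(r['camera_matrix']),np.array(r['D'],float))[0].reshape(-1,2)
E
python3 - <<'E'
from h import *
np.set_printoptions(precision=4,suppress=True)
s=sense(); print(s['clock'],s['tool_pos'],s['orientation'],s['opening'])
for c in('top','scene','wrist'):
    r=cap(c,c+'0.png'); print(c,np.array(r['T']).round(3).tolist(),np.array(r['camera_matrix'])[0,0])
    if c!='wrist':
      for q in 'heel_l heel_r nail_tin jar_red bottle_blue tray_green tray_yellow jar_black jar_white bottle_white'.split():
        o=spot_point(c,q); print(q,[(np.round(x['point'],1).tolist(),round(x['p'],2),at(r,x['point'],0)[:2].round(4).tolist()) for x in o[:3]])
E
```

```text
0.0 [ 0.1851 -0.5967  0.2068] [[-0.0002  0.2962 -0.9551]
 [ 0.001  -0.9551 -0.2962]
 [-1.     -0.001  -0.0001]] 0.9996959711377459
top [[-0.012, -0.986, 0.169, 0.461], [-1.0, 0.012, -0.005, -0.003], [0.003, -0.169, -0.986, 0.769], [0.0, 0.0, 0.0, 1.0]] 382.8473653372646
heel_l [([228.4, 283.1], 0.76, [0.4513, 0.0809]), ([245.8, 279.2], 0.54, [0.4587, 0.0464])]
heel_r [([228.4, 283.1], 0.76, [0.4513, 0.0809]), ([245.8, 279.2], 0.54, [0.4587, 0.0464])]
nail_tin [([309.3, 173.3], 0.63, [0.6741, -0.0858])]
jar_red [([199.6, 226.7], 0.96, [0.5648, 0.1401])]
bottle_blue [([266.2, 232.2], 0.75, [0.5521, 0.0049]), ([234.1, 180.3], 0.4, [0.6609, 0.0703])]
tray_green [([425.1, 248.6], 0.68, [0.5138, -0.3193])]
tray_yellow [([113.9, 247.3], 0.67, [0.524, 0.3164])]
jar_black [([235.8, 182.4], 0.68, [0.6563, 0.0668])]
jar_white [([307.1, 289.9], 0.84, [0.4361, -0.0748])]
bottle_white [([346.1, 224.8], 0.75, [0.5652, -0.1578])]
scene [[0.526, 0.666, -0.529, 1.104], [0.851, -0.408, 0.331, -0.318], [0.004, -0.624, -0.781, 0.821], [0.0, 0.0, 0.0, 1.0]] 508.49688157671807
heel_l [([260.5, 177.7], 0.82, [0.4563, 0.0476]), ([268.2, 169.9], 0.77, [0.4453, 0.0739])]
heel_r [([260.5, 177.7], 0.82, [0.4563, 0.0476]), ([268.2, 169.9], 0.77, [0.4453, 0.0739])]
nail_tin [([261.1, 280.0], 0.9, [0.6776, -0.0823])]
jar_red [([324.0, 188.7], 0.98, [0.5545, 0.1473])]
bottle_blue [([267.0, 221.9], 0.57, [0.567, -0.0027]), ([257.5, 280.0], 0.46, [0.6741, -0.088])]
tray_green [([112.5, 273.8], 0.88, [0.5197, -0.3172])]
tray_yellow [([377.0, 153.5], 0.79, [0.5307, 0.3125])]
jar_black [([324.5, 236.6], 0.9, [0.6581, 0.0756])]
jar_white [([205.2, 199.0], 0.7, [0.4473, -0.0823])]
bottle_white [([196.3, 253.8], 0.55, [0.5618, -0.1595])]
wrist [[0.296, -0.905, -0.306, 0.264], [-0.955, -0.28, -0.095, -0.574], [0.0, 0.321, -0.947, 0.374], [0.0, 0.0, 0.0, 1.0]] 302.3643037048046
```

View pics/top0.png

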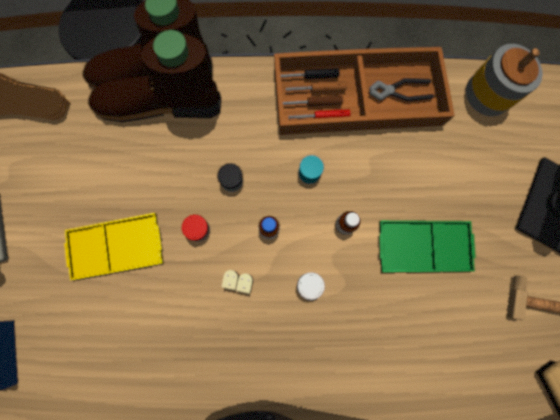

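View pics/scene0.png

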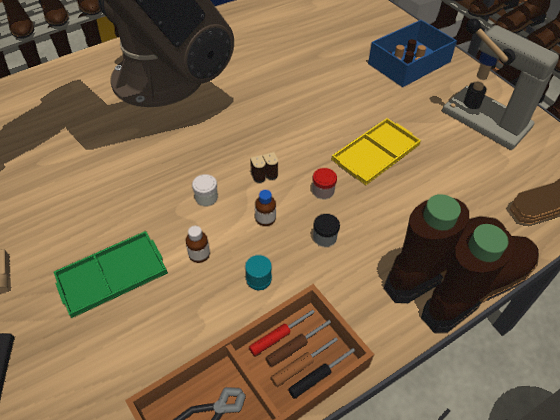

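View pics/wrist0.png

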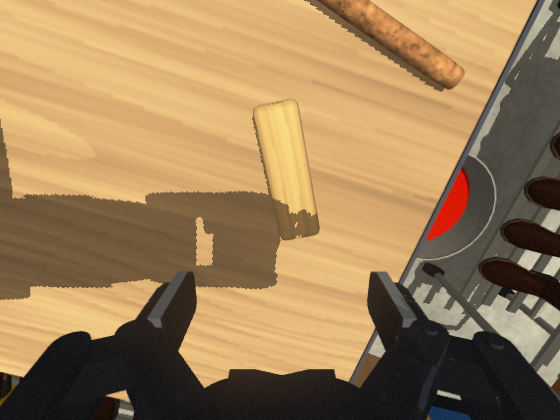

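```bash
cat > seg.py <<'E'
from h import *
np.set_printoptions(precision=4,suppress=True)
def blob(im,near,f,rad=30):
    hsv=cv2.cvtColor(im,cv2.COLOR_RGB2HSV).astype(int); m=f(hsv).astype(np.uint8)
    yy,xx=np.mgrid[:420,:560]; m&=(np.hypot(xx-near[0],yy-near[1])<rad).astype(np.uint8)
    n,l,st,ce=cv2.connectedComponentsWithStats(m)
    i=1+np.argmax(st[1:,4]); return (l==i).astype(np.uint8),ce[i],st[i]
H=lambda a,b,s,v:(lambda h:(h[...,0]>=a)&(h[...,0]<=b)&(h[...,1]>s)&(h[...,2]>v))
C={'nail_tin':(H(80,98,100,50),.05),'jar_red':(lambda h:((h[...,0]<5)|(h[...,0]>174))&(h[...,1]>150)&(h[...,2]>90),.048),
'bottle_blue':(H(105,130,120,50),.078),'tray_green':(H(55,78,100,40),.015),'tray_yellow':(H(22,32,180,120),.015)}
E
python3 - <<'E'
from seg import *
N={'top':dict(nail_tin=(311,167),jar_red=(195,228),bottle_blue=(269,225),tray_green=(427,247),tray_yellow=(114,247)),
'scene':dict(nail_tin=(259,270),jar_red=(324,180),bottle_blue=(266,197),tray_green=(112,273),tray_yellow=(377,150))}
for c in N:
    r=read_camera(c); im=r['image']
    for k,(f,z) in C.items():
        m,ce,st=blob(im,N[c][k],f,75 if 'tray' in k else 20)
        if 'tray' in k:
            cn,_=cv2.findContours(m,0,2); hull=cv2.convexHull(max(cn,key=cv2.contourArea))
            P=np.array([at(r,p[0].astype(float),.015)[:2] for p in hull]); R=cv2.minAreaRect((P*1000).astype(np.float32)); print(c,k,R)
        else:
            # top disc: min enclosing of pixels
            print(c,k,ce.round(1),st[:5],at(r,ce,z)[:2])
    b=(hz:=cv2.cvtColor(im,cv2.COLOR_RGB2HSV))
r=read_camera('top')
cv2.imwrite('pics/z1.png',cv2.resize(cv2.cvtColor(r['image'],cv2.COLOR_RGB2BGR)[255:310,205:275],None,fx=10,fy=10,interpolation=cv2.INTER_CUBIC))
E
```

```text
top nail_tin [310.9 167.6] [300 156  23  24 435] [ 0.6716 -0.084 ]
top jar_red [194.4 227.4] [182 215  26  26 513] [0.5571 0.141 ]
top bottle_blue [268.5 224.5] [262 218  14  14 157] [ 0.5568 -0.0003]
top tray_green ((518.2361450195312, -318.7178649902344), (196.73046875, 100.72315216064453), 88.53214263916016)
top tray_yellow ((524.74072265625, 314.6424255371094), (104.96986389160156, 199.49362182617188), 10.262408256530762)
scene nail_tin [258.2 272.1] [246 255  26  35 753] [ 0.6871 -0.0928]
scene jar_red [324.7 177.7] [313 168  24  21 375] [0.5629 0.1385]
scene bottle_blue [264.9 196.6] [259 190  12  14 141] [ 0.564  -0.0047]
scene tray_green ((523.5645751953125, -320.8113098144531), (197.61033630371094, 111.98629760742188), 89.05443572998047)
scene tray_yellow ((528.5287475585938, 313.8736877441406), (109.43759155273438, 199.4506072998047), 10.417295455932617)
```

View pics/z1.png

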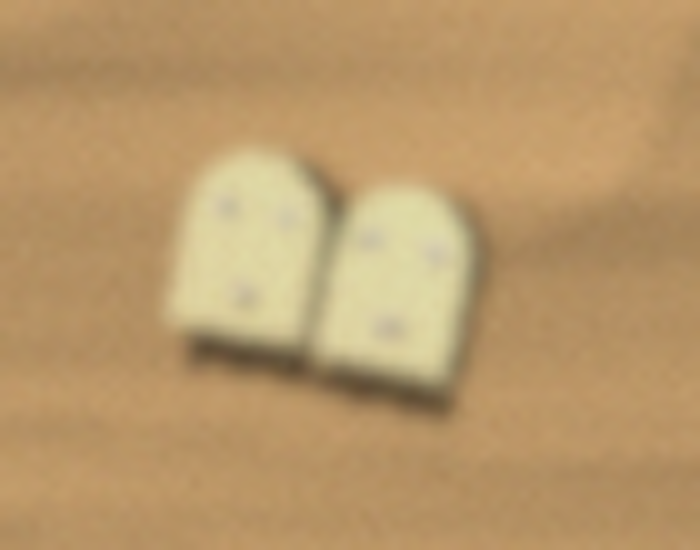

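```bash
python3 - <<'E'
from seg import *
r=read_camera('top')
for p in [(168,322),(448,385),(255,148),(408,182)]:
    print(at(r,(204.55+p[0]/10,254.55+p[1]/10),.05))
for p,n in [((.518,-.278,.003),'gw'),((.517,-.372,.003),'gn'),((.532,.275,.003),'yw'),((.515,.368,.003),'yn')]: print(n,proj(r,p))
E
```

```text
[0.4453 0.0886 0.05  ]
[0.4333 0.0367 0.05  ]
[0.4772 0.0725 0.05  ]
[0.4707 0.0439 0.05  ]
gw [[405.8902 246.8247]]
gn [[450.199 246.39 ]]
yw [[133.2488 243.1662]]
yn [[ 88.8773 251.6624]]
```

```bash
python3 -m jog '[[0.033,0.05,0,0,0,-0.1,100],[0.033,0.05,0,0,0,-0.1,100],[0.033,0.05,0,0,0,-0.1,100],[0.033,0.05,0,0,0,-0.1,100],[0.033,0.05,0,0,0,-0.1,100],[0.033,0.05,0,0,0,-0.02,100],[0.033,0.05,0,0,0,0,100],[0.033,0.05,0,0,0,0,100]]' 60; python3 -m jog '[[0,0.05,0,0,0,0,100],[0,0.05,0,0,0,0,100],[0,0.05,0,0,0,0,100],[0,0.05,0,0,0,0,100],[0,0.05,0,0,0,0,100],[0,0.007,0,0,0,0,100],[0,0,0,0,0,0,100]]'
python3 - <<'E'
from seg import *
r=cap('wrist','w1.png'); s=sense(); print(s['tool_pos'],s['orientation'][:2],s['contact_force'])
E
```

```text
clock: 2.35
tool_pos: [0.4501, -0.1953, 0.2077]
orientation: [[0.001, -0.218, -0.976], [-0.0, -0.976, 0.218], [-1.0, 0.0, -0.001]]
contact_force: [0.5, -0.8, 0.5]
opening: 1.003
clock: 3.22
tool_pos: [0.4492, 0.0601, 0.2075]
orientation: [[0.0, -0.216, -0.976], [-0.0, -0.976, 0.216], [-1.0, 0.0, -0.0]]
contact_force: [0.1, 0.6, 0.5]
opening: 0.998
[0.4493 0.0595 0.2074] [[ 0.0001 -0.2174 -0.9761]
 [-0.0002 -0.9761  0.2174]] [-0.2215 -1.3159 -0.2681]
```

View pics/w1.png

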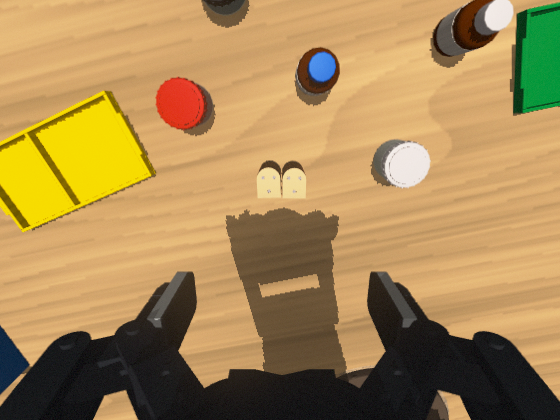

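```bash
python3 - <<'E'
from seg import *
r=read_camera('wrist'); im=cv2.cvtColor(r['image'],cv2.COLOR_RGB2BGR)
cv2.imwrite('pics/z2.png',cv2.resize(im[150:210,245:320],None,fx=10,fy=10,interpolation=cv2.INTER_CUBIC))
for p in [(257,198),(306,197),(268,168),(294,168)]: print(at(r,p,.05))
for p in [(181,103)]: print('jar',at(r,p,.048))
print('cap',at(r,(322,67),.078),'white jar',at(r,(407,164),.048))
print(proj(r,[.4495,.0604,.05]))
E
```

```text
[0.4457 0.0872 0.05  ]
[0.435  0.0337 0.05  ]
[0.4758 0.0674 0.05  ]
[0.4696 0.04   0.05  ]
jar [0.5594 0.1385 0.048 ]
cap [ 0.558  -0.0028  0.078 ] white jar [ 0.4469 -0.0802  0.048 ]
[[279.6941 189.7132]]
```

View pics/z2.png

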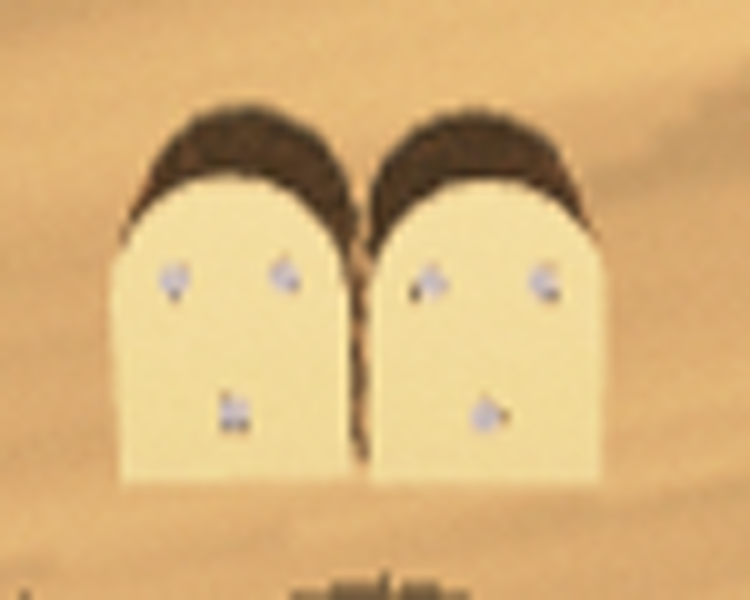

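```bash
python3 -m jog '[[0.001,-0.001,-0.05,0,0,0,100],[0,0,-0.05,0,0,0,100],[0,0,-0.045,0,0,0,100],[0,0,-0.025,0,0,0,100],[0,0,-0.012,0,0,0,100],[0,0,0,0,0,0,100]]' 80
python3 - <<'E'
from seg import *
r=cap('wrist','w2.png')
E
```

```text
clock: 4.08
tool_pos: [0.4502, 0.0584, 0.0252]
orientation: [[-0.001, -0.218, -0.976], [-0.0, -0.976, 0.218], [-1.0, 0.0, 0.001]]
contact_force: [-0.0, 0.9, 0.5]
opening: 0.999
```

View pics/w2.png

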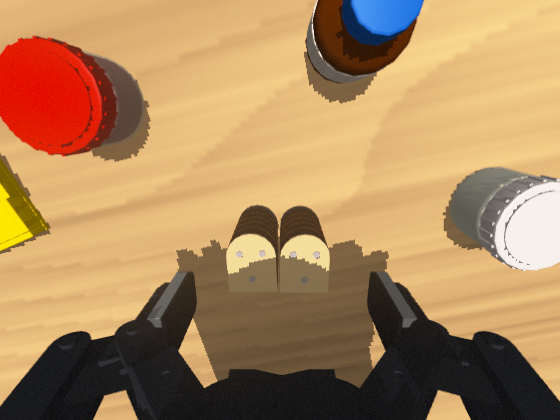

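```bash
python3 - <<'E'
from seg import *
r=read_camera('wrist'); s=sense(); p=np.array(s['tool_pos'])
x=np.array([.976,-.217,0]);y=np.array([.217,.976,0])
for a,b,z in [(0,0,.05),(-.0105,.027,.05),(-.0105,-.027,.05),(.011,.0425,.035),(-.011,.0425,.035)]:
    print(a,b,proj(r,np.r_[p[:2],z]+a*x+b*y))
for q in [(228,292),(328.5,292),(252,235),(304,235)]: print((at(r,q,.05)-p)@x,(at(r,q,.05)-p)@y)
E
```

```text
0 0 [[279.267  273.6387]]
-0.0105 0.027 [[229.9408 290.6654]]
-0.0105 -0.027 [[328.7697 290.5024]]
0.011 0.0425 [[204.8916 243.3034]]
-0.011 0.0425 [[207.9833 277.1827]]
-0.011340245440931653 0.028101601199247678
-0.011444316176231081 -0.026889483913263457
0.022400227495530122 0.0138408889702245
0.022349257887283393 -0.012736392832694038
```

```bash
python3 -m jog '[[0,0,0,0,0,0,60],[0,0,0,0,0,0,40],[0,0,0,0,0,0,20],[0,0,0,0,0,0,0],[0,0,0,0,0,0,0],[0,0,0,0,0,0,0]]' 80;  python3 -m jog '[[0,0,0.01,0,0,0,0],[0,0,0.02,0,0,0,0],[0,0,0.03,0,0,0,0],[0,0,0.02,0,0,0,0],[0,0,0,0,0,0,0]]'
python3 - <<'E'
from seg import *
r=cap('wrist','w3.png');r=cap('scene','s3.png')
E
```

```text
clock: 4.92
tool_pos: [0.4508, 0.0591, 0.0262]
orientation: [[0.002, -0.217, -0.976], [-0.0, -0.976, 0.217], [-1.0, -0.0, -0.002]]
contact_force: [0.1, 0.2, 10.9]
opening: -0.003
clock: 5.55
tool_pos: [0.4507, 0.0591, 0.1068]
orientation: [[0.003, -0.217, -0.976], [-0.0, -0.976, 0.217], [-1.0, -0.0, -0.003]]
contact_force: [-0.5, 0.1, -0.5]
opening: 0.004
```

View pics/w3.png

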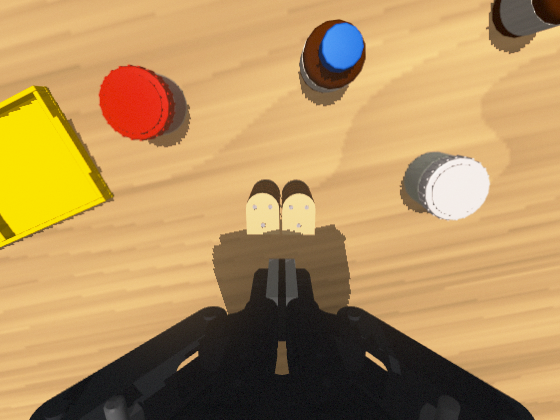

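View pics/s3.png

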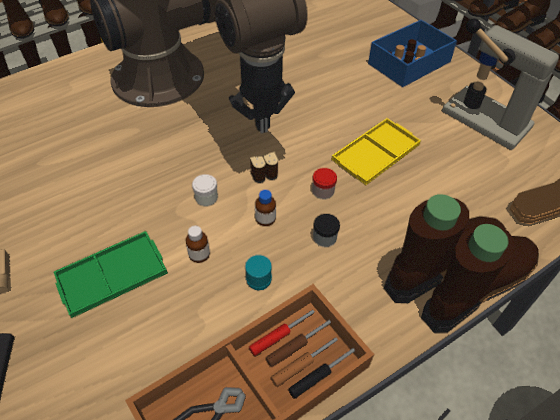

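```bash
python3 - <<'E'
from seg import *
s=sense(); p=np.array(s['tool_pos']); print(p,s['contact_force'],s['opening'])
x=np.array([.976,-.217,0]);y=np.array([.217,.976,0])
for c in('wrist','scene'):
    r=read_camera(c)
    for a,z in [(0,0),(0,-.008),(.011,-.008),(-.011,-.008),(0,.03)]: print(c,a,z,proj(r,p+a*x+[0,0,z]))
    im=cv2.cvtColor(r['image'],cv2.COLOR_RGB2BGR)
    cv2.imwrite('pics/z3%s.png'%c,cv2.resize(im[60:190,200:330] if c=='scene' else im[170:340,200:360],None,fx=4,fy=4,interpolation=cv2.INTER_CUBIC))
E
```

```text
[0.45   0.0591 0.1054] [-0.0323 -0.5474 -0.528 ] -0.0012639809317345361
wrist 0 0 [[279.8292 253.6721]]
wrist 0 -0.008 [[279.8931 248.0297]]
wrist 0.011 -0.008 [[279.8443 231.9951]]
wrist -0.011 -0.008 [[279.9402 263.4829]]
wrist 0 0.03 [[279.5346 279.6984]]
scene 0 0 [[262.8093 138.6955]]
scene 0 -0.008 [[262.8675 141.5513]]
scene 0.011 -0.008 [[264.5647 145.1119]]
scene -0.011 -0.008 [[261.1926 138.0378]]
scene 0 0.03 [[262.5857 127.6878]]
```

View pics/z3scene.png

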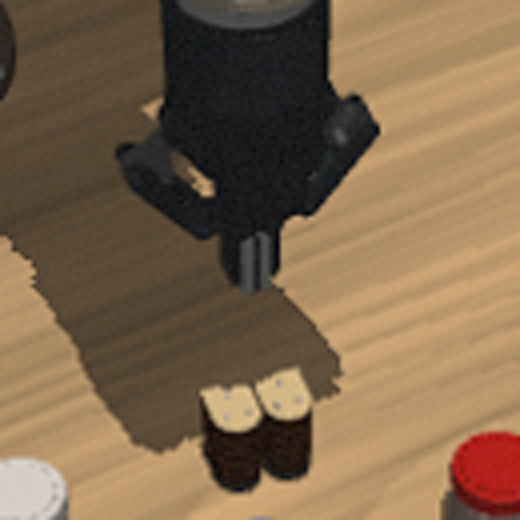

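View pics/z3wrist.png

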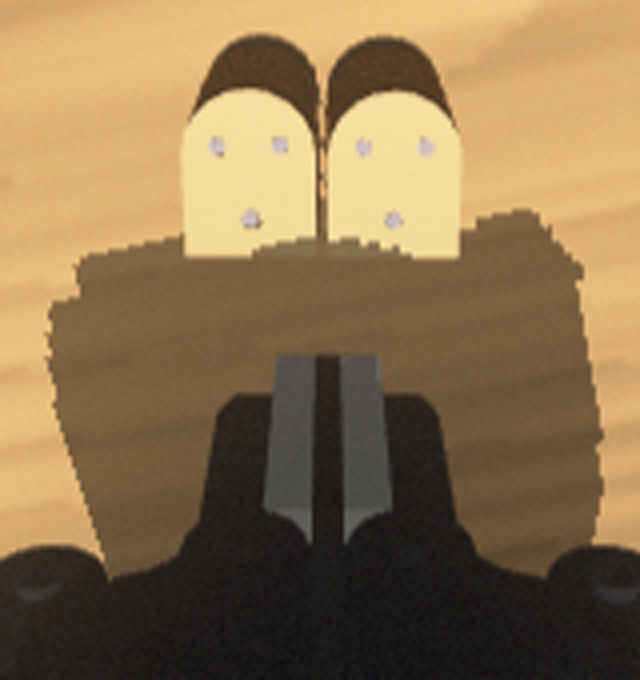

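```bash
python3 - <<'E'
from seg import *
from scipy.optimize import least_squares
s=sense(); p=np.array(s['tool_pos']); R=np.array(s['orientation']); T=np.array(read_camera('wrist')['T'])
r=read_camera('wrist')
print('cam in tool', R.T@(T[:3,3]-p), (R.T@T[:3,:3]).round(3).tolist())
# shut: tip front corners of pad strip
def solve(pts,bs):
    f=lambda v:(proj(r,[p+R@[v[0],v[2]*b,v[1]] for b in bs])-pts).ravel()
    return least_squares(f,[0.0,0,1.]).x
# shut, image corners of both grey faces: outer 267.5..295 at tip row 258.7 
print('shut (fwd,z_tool) assume z_tool=-.011:')
for zt in(-.011,.0,.011):
  for px,b in [((281,258.7),0)]:
    print(zt,least_squares(lambda v:proj(r,p+R@[v[0],v[1],zt])[0]-px,[0,0]).x)
  for px in [(195,272),(368,272),(373,300)]:
    print('  open',zt,px,least_squares(lambda v:proj(r,p+R@[v[0],v[1],zt])[0]-px,[0,0]).x)
E
```

```text
cam in tool [-0.1669  0.0011 -0.0828] [[-0.0, -0.321, 0.947], [1.0, -0.001, -0.0], [0.001, 0.947, 0.321]]
shut (fwd,z_tool) assume z_tool=-.011:
-0.011 [-0.0279  0.0008]
  open -0.011 (195, 272) [-0.0413 -0.0396]
  open -0.011 (368, 272) [-0.0414  0.0416]
  open -0.011 (373, 300) [-0.0635  0.0376]
0.0 [-0.0066  0.0007]
  open 0.0 (195, 272) [-0.0221 -0.0458]
  open 0.0 (368, 272) [-0.0222  0.0479]
  open 0.0 (373, 300) [-0.0477  0.0432]
0.011 [0.0147 0.0007]
  open 0.011 (195, 272) [-0.0028 -0.0521]
  open 0.011 (368, 272) [-0.003   0.0541]
  open 0.011 (373, 300) [-0.0319  0.0488]
```

```bash
python3 -m jog '[[0,0,0,0,0,0,100],[0,0,0,0,0,0,100],[0,0,0,0,0,0,100],[0,0,0,0,0,0,100],[0,-0.001,-0.03,0,0,0,100],[0,0,-0.03,0,0,0,100],[0,0,-0.02,0,0,0,100],[0,0,-0.01,0,0,0,100]]' 80; python3 -m jog '[[0,0,-0.01,0,0,0,100],[0,0,0,0,0,0,100]]'
python3 - <<'E'
from seg import *
r=cap('wrist','w4.png');r=cap('scene','s4.png')
im=cv2.imread('pics/s4.png'); cv2.imwrite('pics/s4z.png',cv2.resize(im[90:220,200:330],None,fx=4,fy=4,interpolation=cv2.INTER_CUBIC))
E
```

```text
clock: 6.85
tool_pos: [0.4499, 0.058, 0.0146]
orientation: [[-0.001, -0.217, -0.976], [-0.0, -0.976, 0.217], [-1.0, 0.0, 0.001]]
contact_force: [0.2, 0.8, -0.2]
opening: 0.998
clock: 7.1
tool_pos: [0.4501, 0.058, 0.0052]
orientation: [[-0.001, -0.217, -0.976], [-0.0, -0.976, 0.217], [-1.0, 0.0, 0.001]]
contact_force: [0.2, -0.5, -0.1]
opening: 0.999
```

View pics/w4.png

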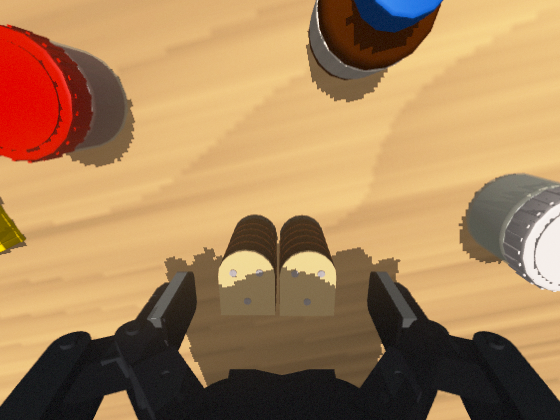

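View pics/s4z.png

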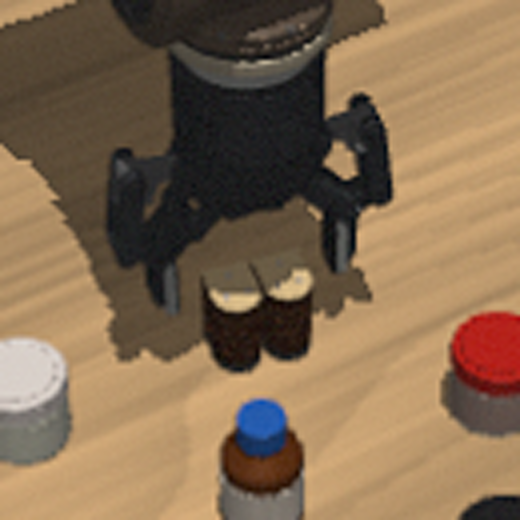

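```bash
python3 -m jog '[[0,0.001,-0.01,0,0,0,100],[0,0,-0.007,0,0,0,100],[0,0,0,0,0,0,100]]' 80
python3 - <<'E'
from seg import *
r=cap('wrist','w5.png')
E
```

```text
clock: 7.58
tool_pos: [0.4499, 0.0591, -0.0122]
orientation: [[-0.001, -0.217, -0.976], [-0.0, -0.976, 0.217], [-1.0, 0.0, 0.001]]
contact_force: [-0.1, -0.1, -0.4]
opening: 0.998
```

View pics/w5.png

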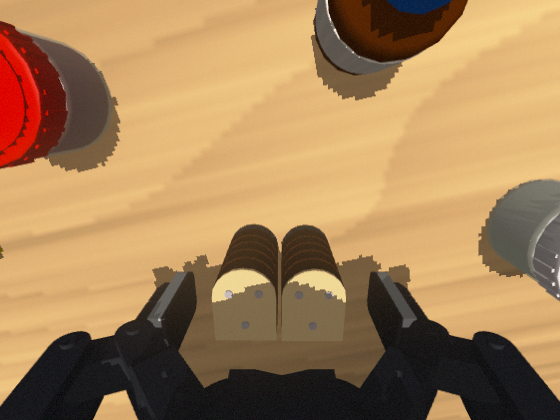

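```bash
python3 -m jog '[[0,0,0,0,0,0,80],[0,0,0,0,0,0,65],[0,0,0,0,0,0,50],[0,0,0,0,0,0,40],[0,0,0,0,0,0,40],[0,0,0,0,0,0,40]]' 60
python3 - <<'E'
from seg import *
r=cap('wrist','w6.png');r=cap('scene','s6.png')
im=cv2.imread('pics/s6.png'); cv2.imwrite('pics/s6z.png',cv2.resize(im[90:220,200:330],None,fx=4,fy=4,interpolation=cv2.INTER_CUBIC))
E
```

```text
clock: 8.38
tool_pos: [0.4503, 0.059, -0.0112]
orientation: [[0.001, -0.217, -0.976], [-0.0, -0.976, 0.217], [-1.0, -0.0, -0.001]]
contact_force: [0.2, 0.6, 5.6]
opening: 0.603
```

View pics/w6.png

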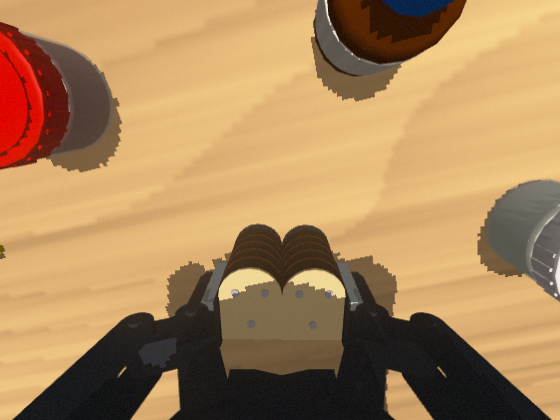

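View pics/s6z.png

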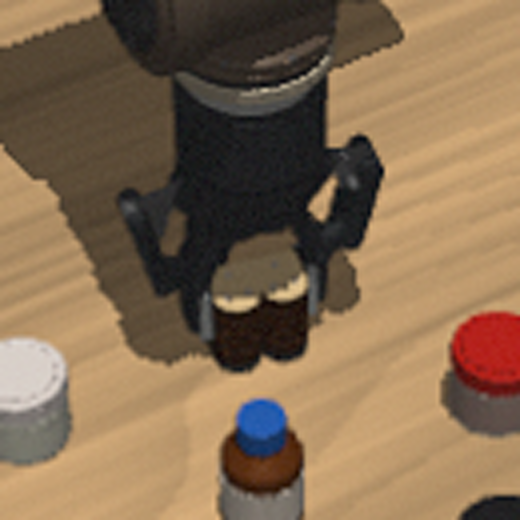

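```bash
python3 -m jog '[[0,0,0.005,0,0,0,30],[0,0,0.01,0,0,0,30],[0,0,0.02,0,0,0,30],[0,0,0.03,0,0,0,30],[0,0,0.03,0,0,0,30],[0,0,0.03,0,0,0,30],[0,0,0,0,0,0,30]]' 80
python3 - <<'E'
from seg import *
r=cap('wrist','w7.png');r=cap('scene','s7.png')
im=cv2.imread('pics/s7.png'); cv2.imwrite('pics/s7z.png',cv2.resize(im[50:200,190:340],None,fx=4,fy=4,interpolation=cv2.INTER_CUBIC))
E
```

```text
clock: 9.35
tool_pos: [0.451, 0.0591, 0.1155]
orientation: [[0.004, -0.217, -0.976], [-0.0, -0.976, 0.217], [-1.0, -0.001, -0.004]]
contact_force: [-0.7, -0.3, -1.3]
opening: 0.593
```

View pics/w7.png

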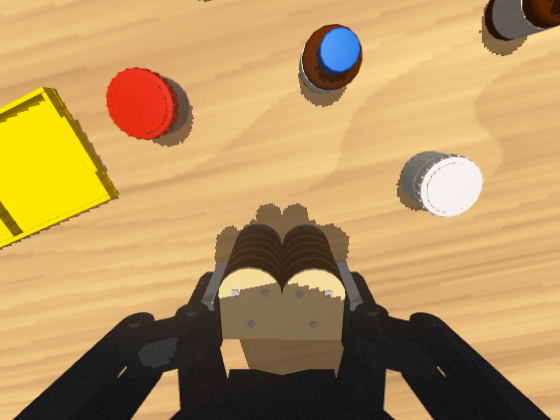

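View pics/s7z.png

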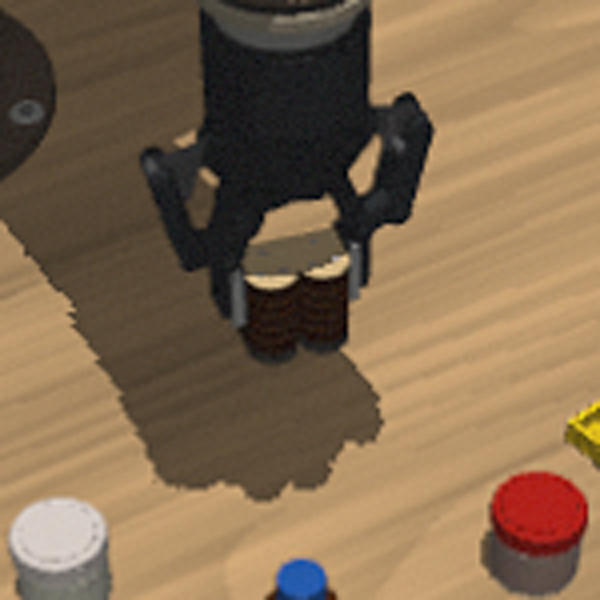

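```bash
python3 -m jog '[[0.005,-0.02,0,0,0,0,30],[0.01,-0.045,0,0,0,0.04,30],[0.01,-0.05,0,0,0,0.04,30],[0.01,-0.05,0,0,0,0.04,30],[0.01,-0.05,0,0,0,0.04,30],[0.01,-0.05,0,0,0,0.03,30],[0.005,-0.045,0,0,0,0,30],[0.0025,-0.027,0,0,0,0,30]]'; python3 -m jog '[[0,0,0,0,0,0,30],[0,0,-0.02,0,0,0,30],[0,0,-0.04,0,0,0,30],[0,0,-0.02,0,0,0,30],[0,0,0,0,0,0,30]]' 
python3 - <<'E'
from seg import *
r=cap('wrist','w8.png');r=cap('top','t8.png');r=cap('scene','s8.png')
E
```

```text
clock: 10.45
tool_pos: [0.5122, -0.2796, 0.112]
orientation: [[-0.002, -0.031, -1.0], [0.001, -1.0, 0.031], [-1.0, -0.001, 0.002]]
contact_force: [0.7, 0.1, -0.8]
opening: 0.596
clock: 11.08
tool_pos: [0.5119, -0.2761, 0.032]
orientation: [[-0.003, -0.028, -1.0], [0.002, -1.0, 0.028], [-1.0, -0.002, 0.003]]
contact_force: [-0.3, 0.7, -0.4]
opening: 0.595
```

View pics/w8.png

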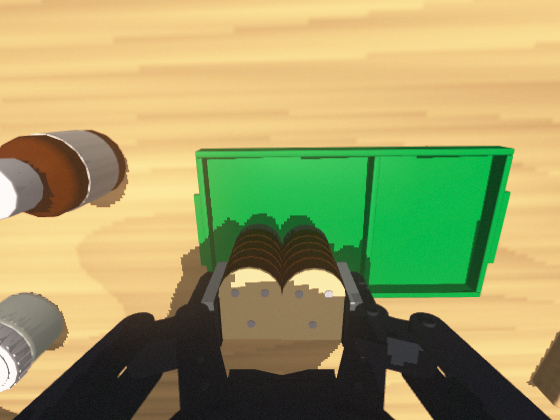

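View pics/s8.png

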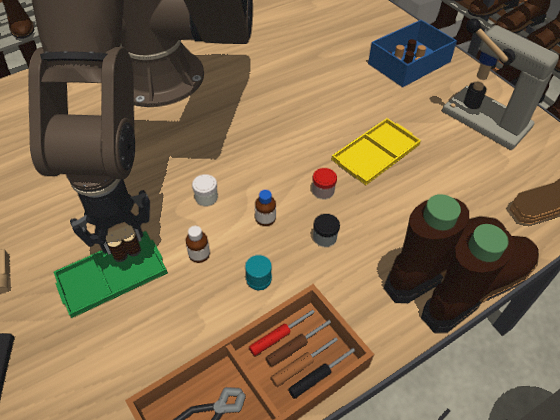

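```bash
python3 - <<'E'
from seg import *
r=read_camera('wrist')
for p in [(196,149),(514,147),(480,297),(370,155),(363,293)]: print(p,at(r,p,.015))
E
```

```text
(196, 149) [ 0.5751 -0.2285  0.015 ]
(514, 147) [ 0.5707 -0.4218  0.015 ]
(480, 297) [ 0.4644 -0.4203  0.015 ]
(370, 155) [ 0.5684 -0.3343  0.015 ]
(363, 293) [ 0.4705 -0.3356  0.015 ]
```

```bash
python3 -m jog '[[0.001,-0.005,-0.015,0,0,0,30],[0,0,-0.015,0,0,0,30],[0,0,-0.006,0,0,0,30],[0,0,0,0,0,0,30]]'; python3 -m jog '[[0,0,-0.002,0,0,0,30],[0,0,0,0,0,0,30]]';python3 -m jog '[[0,0,-0.001,0,0,0,30],[0,0,0,0,0,0,30]]'
```

```text
clock: 11.78
tool_pos: [0.5134, -0.2828, -0.0034]
orientation: [[-0.001, -0.029, -1.0], [0.001, -1.0, 0.029], [-1.0, -0.001, 0.001]]
contact_force: [-0.4, -0.2, -0.1]
opening: 0.596
clock: 12.02
tool_pos: [0.5138, -0.283, -0.0044]
orientation: [[0.0, -0.029, -1.0], [-0.0, -1.0, 0.029], [-1.0, 0.0, -0.0]]
contact_force: [0.7, -0.3, -1.3]
opening: 0.597
clock: 12.28
tool_pos: [0.5137, -0.283, -0.0055]
orientation: [[0.0, -0.029, -1.0], [-0.0, -1.0, 0.029], [-1.0, 0.0, -0.0]]
contact_force: [0.4, -0.8, -0.8]
opening: 0.597
```

```bash
python3 -m jog '[[0,0,-0.001,0,0,0,30],[0,0,0,0,0,0,30]]';python3 -m jog '[[0,0,-0.001,0,0,0,30],[0,0,0,0,0,0,30]]';python3 -m jog '[[0,0,-0.001,0,0,0,30],[0,0,0,0,0,0,30]]'
```

```text
clock: 12.52
tool_pos: [0.5137, -0.2829, -0.0066]
orientation: [[-0.0, -0.029, -1.0], [-0.0, -1.0, 0.029], [-1.0, 0.0, 0.0]]
contact_force: [-0.9, -0.4, -0.8]
opening: 0.595
clock: 12.78
tool_pos: [0.5137, -0.2829, -0.0077]
orientation: [[-0.0, -0.029, -1.0], [-0.0, -1.0, 0.029], [-1.0, 0.0, 0.0]]
contact_force: [-0.1, 0.5, -0.1]
opening: 0.594
clock: 13.02
tool_pos: [0.5138, -0.283, -0.008]
orientation: [[0.0, -0.029, -1.0], [-0.0, -1.0, 0.029], [-1.0, 0.0, -0.0]]
contact_force: [-1.8, 1.6, 6.6]
opening: 0.598
```

```bash
python3 -m jog '[[0,0,0,0,0,0,65],[0,0,0,0,0,0,72],[0,0,0,0,0,0,85],[0,0,0,0,0,0,100],[0,0,0,0,0,0,100]]' 
python3 -m jog '[[0,0,0.02,0,0,0,100],[0,0,0.04,0,0,0,100],[0,0,0.05,0,0,0,100],[0,0,0.05,0,0,0,100],[0,0,0.02,0,0,0,100],[0,0,0,0,0,0,100]]' 
python3 - <<'E'
from seg import *
r=cap('wrist','w9.png')
E
```

```text
clock: 13.65
tool_pos: [0.5137, -0.2829, -0.0086]
orientation: [[-0.0, -0.029, -1.0], [-0.0, -1.0, 0.029], [-1.0, 0.0, 0.0]]
contact_force: [-0.1, -0.5, 0.5]
opening: 0.997
clock: 14.4
tool_pos: [0.5141, -0.2832, 0.1728]
orientation: [[0.002, -0.029, -1.0], [-0.002, -1.0, 0.029], [-1.0, 0.002, -0.002]]
contact_force: [0.2, 0.8, -0.7]
opening: 1.002
```

View pics/w9.png

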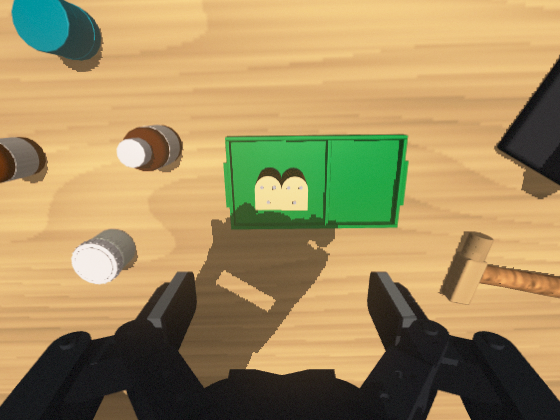

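```bash
python3 -m jog '[[0.02,0.025,0,0,0,0.13,100],[0.027,0.034,0,0,0,0.14,100],[0.027,0.034,0,0,0,0.14,100],[0.027,0.034,0,0,0,0.14,100],[0.027,0.034,0,0,0,0.14,100],[0.03,0.038,0,0,0,0.13,100],[0,0,0,0,0,0,100]]' 
python3 - <<'E'
from seg import *
r=cap('wrist','w10.png'); f,z=C['nail_tin']; s=sense(); print(s['tool_pos'])
pp=proj(r,[.672,-.084,.05])[0]; print(pp)
m,ce,st=blob(r['image'],pp,f,60); print(ce,st,at(r,ce,z))
E
```

```text
clock: 15.32
tool_pos: [0.6724, -0.0812, 0.1688]
orientation: [[-0.003, 0.714, -0.7], [0.001, -0.7, -0.714], [-1.0, -0.002, 0.001]]
contact_force: [0.3, -0.3, -0.5]
opening: 1.0
[ 0.6715 -0.0826  0.169 ]
[282.7462 200.5554]
[287.2747 193.8799] [ 263  177   48   34 1216] [ 0.6799 -0.0822  0.05  ]
```

View pics/w10.png

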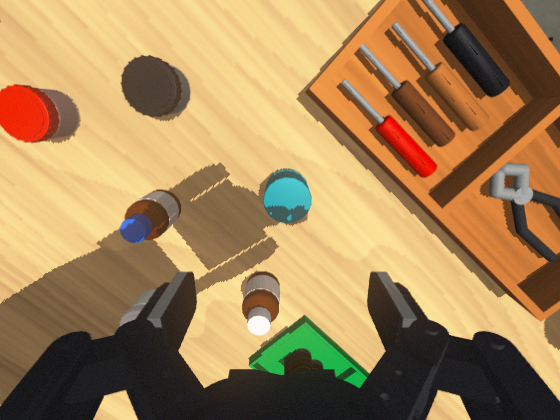

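```bash
python3 - <<'E'
from seg import *
r=read_camera('wrist'); print(at(r,(287.5,199.5),.05), sense()['tool_pos'])
E
```

```text
[ 0.6751 -0.088   0.05  ] [ 0.6711 -0.0836  0.1694]
```

```bash
python3 -m jog '[[0.003,-0.003,-0.05,0,0,0,100],[0,0,-0.05,0,0,0,100],[0,0,-0.04,0,0,0,100],[0,0,-0.025,0,0,0,100],[0,0,-0.014,0,0,0,100],[0,0,0,0,0,0,100]]' 50
python3 - <<'E'
from seg import *
r=cap('wrist','w11.png')
E
```

```text
clock: 16.18
tool_pos: [0.674, -0.0875, -0.0083]
orientation: [[-0.002, 0.71, -0.704], [0.0, -0.704, -0.71], [-1.0, -0.001, 0.001]]
contact_force: [-0.2, -0.1, 0.2]
opening: 0.999
```

View pics/w11.png

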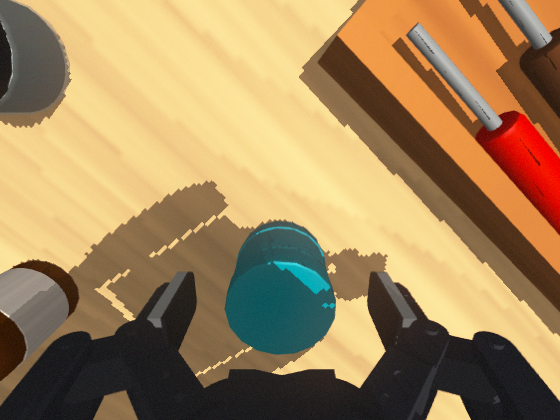

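```bash
python3 - <<'E'
from seg import *
r=read_camera('wrist'); p=np.array(sense()['tool_pos']);print(proj(r,np.r_[p[:2],.05]),at(r,(280.5,307),.05)-p)
E
python3 -m jog '[[0,0,0,0,0,0,85],[0,0,0,0,0,0,70],[0,0,0,0,0,0,55],[0,0,0,0,0,0,40],[0,0,0,0,0,0,25],[0,0,0,0,0,0,25]]' 50
python3 -m jog '[[0,0,0.005,0,0,0,20],[0,0,0.01,0,0,0,20],[0,0,0.02,0,0,0,20],[0,0,0.04,0,0,0,20],[0,0,0.04,0,0,0,20],[0,0,0.005,0,0,0,20],[0,0,0,0,0,0,20]]' 50
python3 - <<'E'
from seg import *
r=cap('wrist','w12.png')
E
```

```text
[[280.3652 310.5576]] [0.0013 0.0012 0.0567]
clock: 17.02
tool_pos: [0.6749, -0.0869, -0.0068]
orientation: [[0.001, 0.711, -0.703], [-0.0, -0.703, -0.711], [-1.0, 0.001, -0.0]]
contact_force: [-0.7, 0.9, 5.5]
opening: 0.547
clock: 17.9
tool_pos: [0.6746, -0.0869, 0.113]
orientation: [[0.001, 0.711, -0.703], [-0.0, -0.703, -0.711], [-1.0, 0.001, -0.0]]
contact_force: [-0.2, -0.1, -1.3]
opening: 0.547
```

View pics/w12.png

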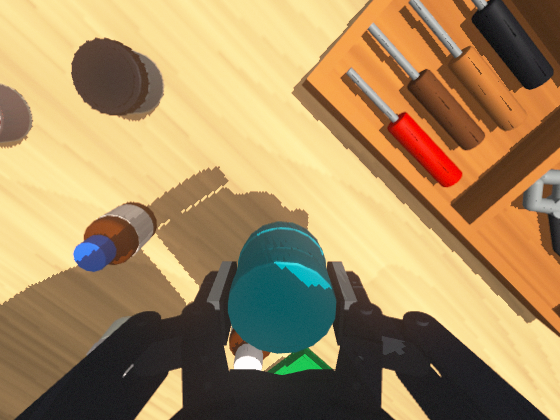

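```bash
python3 -m jog '[[-0.012,-0.022,0,0,0,0.07,20],[-0.02,-0.037,0,0,0,0.1,20],[-0.021,-0.039,0,0,0,0.11,20],[-0.021,-0.039,0,0,0,0.11,20],[-0.021,-0.039,0,0,0,0.11,20],[-0.021,-0.039,0,0,0,0.11,20],[-0.021,-0.039,0,0,0,0.1,20],[-0.02,-0.035,0,0,0,0.06,20]]'
python3 -m jog '[[0,0,0,0,0,0,20],[0,0,-0.02,0,0,0,20],[0,0,-0.03,0,0,0,20],[0,0,-0.02,0,0,0,20],[0,0,0,0,0,0,20]]'
python3 - <<'E'
from seg import *
r=cap('wrist','w13.png');r=cap('top','t13.png')
E
```

```text
clock: 18.95
tool_pos: [0.5164, -0.3769, 0.111]
orientation: [[-0.002, 1.0, -0.008], [0.002, -0.008, -1.0], [-1.0, -0.002, -0.002]]
contact_force: [0.6, -1.0, -1.4]
opening: 0.546
clock: 19.58
tool_pos: [0.5172, -0.3744, 0.0403]
orientation: [[-0.003, 1.0, -0.01], [0.003, -0.01, -1.0], [-1.0, -0.003, -0.003]]
contact_force: [0.5, -0.5, -1.6]
opening: 0.547
```

View pics/w13.png

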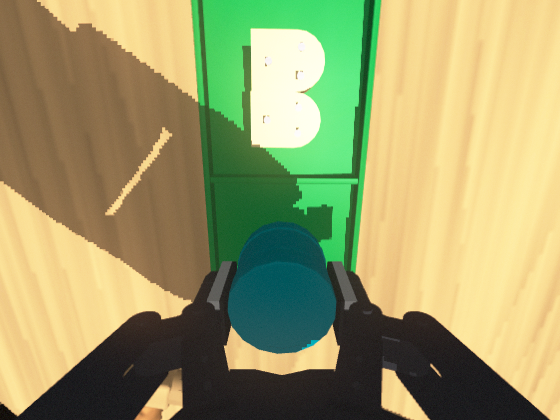

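View pics/t13.png

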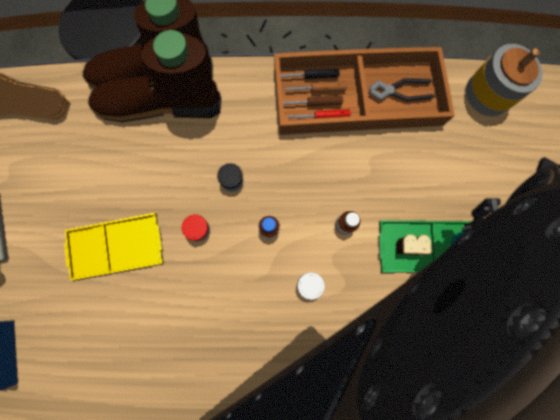

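```bash
python3 -m jog '[[0,0,-0.015,0,0,0,20],[0,0,-0.015,0,0,0,20],[0,0,-0.008,0,0,0,20],[0,0,-0.002,0,0,0,20],[0,0,0,0,0,0,20]]'; python3 -m jog '[[0,0,-0.002,0,0,0,20],[0,0,0,0,0,0,20]]';python3 -m jog '[[0,0,-0.001,0,0,0,20],[0,0,0,0,0,0,20]]';python3 -m jog '[[0,0,-0.001,0,0,0,20],[0,0,0,0,0,0,20]]'
```

```text
clock: 20.3
tool_pos: [0.5178, -0.376, 0.0024]
orientation: [[0.0, 1.0, -0.01], [-0.0, -0.01, -1.0], [-1.0, 0.0, 0.0]]
contact_force: [0.1, -0.1, -0.3]
opening: 0.55
clock: 20.55
tool_pos: [0.5177, -0.376, 0.0006]
orientation: [[0.0, 1.0, -0.01], [-0.0, -0.01, -1.0], [-1.0, 0.0, 0.0]]
contact_force: [-1.2, -0.6, -1.0]
opening: 0.552
clock: 20.8
tool_pos: [0.5177, -0.3759, -0.0006]
orientation: [[0.0, 1.0, -0.01], [0.0, -0.01, -1.0], [-1.0, 0.0, -0.0]]
contact_force: [0.0, -0.2, -1.6]
opening: 0.549
clock: 21.05
tool_pos: [0.5177, -0.3759, -0.0017]
orientation: [[-0.0, 1.0, -0.01], [0.0, -0.01, -1.0], [-1.0, -0.0, -0.0]]
contact_force: [-0.1, -0.8, -1.2]
opening: 0.546
```

```bash
for i in 1; do python3 -m jog '[[0,0,-0.001,0,0,0,20],[0,0,0,0,0,0,20]]';python3 -m jog '[[0,0,-0.001,0,0,0,20],[0,0,0,0,0,0,20]]';python3 -m jog '[[0,0,-0.001,0,0,0,20],[0,0,0,0,0,0,20]]'; done
```

```text
clock: 21.3
tool_pos: [0.5176, -0.3759, -0.0027]
orientation: [[-0.0, 1.0, -0.01], [0.0, -0.01, -1.0], [-1.0, -0.0, -0.0]]
contact_force: [-0.1, -0.6, -1.9]
opening: 0.547
clock: 21.55
tool_pos: [0.5177, -0.3759, -0.0037]
orientation: [[-0.0, 1.0, -0.01], [0.0, -0.01, -1.0], [-1.0, -0.0, -0.0]]
contact_force: [0.2, 0.0, -1.4]
opening: 0.549
clock: 21.8
tool_pos: [0.5177, -0.376, -0.0038]
orientation: [[0.0, 1.0, -0.01], [-0.0, -0.01, -1.0], [-1.0, 0.0, 0.0]]
contact_force: [-3.1, 1.8, 6.7]
opening: 0.55
```

Contact; release and rise.

```bash
python3 -m jog '[[0,0,0,0,0,0,60],[0,0,0,0,0,0,70],[0,0,0,0,0,0,85],[0,0,0,0,0,0,100],[0,0,0,0,0,0,100]]' 
python3 -m jog '[[0,0,0.02,0,0,0,100],[0,0,0.04,0,0,0,100],[0,0,0.05,0,0,0,100],[0,0,0.05,0,0,0,100],[0,0,0.01,0,0,0,100],[0,0,0,0,0,0,100]]' 
python3 - <<'E'
from seg import *
r=cap('wrist','w14.png')
E
```

```text
clock: 22.42
tool_pos: [0.5177, -0.376, -0.0046]
orientation: [[0.0, 1.0, -0.01], [-0.0, -0.01, -1.0], [-1.0, 0.0, 0.0]]
contact_force: [0.1, 0.6, 0.1]
opening: 1.0
clock: 23.18
tool_pos: [0.5177, -0.3759, 0.1666]
orientation: [[0.001, 1.0, -0.01], [-0.001, -0.01, -1.0], [-1.0, 0.001, 0.001]]
contact_force: [-0.7, -0.5, -0.9]
opening: 1.002
```

View pics/w14.png

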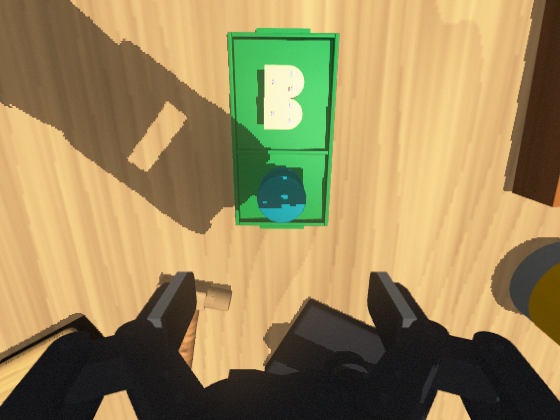

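```bash
python3 -m jog '[[0.004,0.03,0,0,0,0,100],[0.004,0.05,0,0,0,0,100],[0.004,0.055,0,0,0,0,100],[0.004,0.055,0,0,0,0,100],[0.004,0.055,0,0,0,0,100],[0.004,0.055,0,0,0,0,100],[0.004,0.055,0,0,0,0,100],[0.004,0.055,0,0,0,0,100]]' 
python3 -m jog '[[0.004,0.055,0,0,0,0,100],[0.004,0.035,0,0,0,0,100],[0,0.016,0,0,0,0,100],[0,0,0,0,0,0,100]]' 
python3 - <<'E'
from seg import *
r=cap('wrist','w15.png'); f,z=C['jar_red']; s=sense(); print(s['tool_pos'])
pp=proj(r,[.558,.14,.048])[0]; print(pp)
m,ce,st=blob(r['image'],pp,f,60); print(ce,st,at(r,ce,z))
E
```

```text
clock: 24.22
tool_pos: [0.549, 0.0358, 0.164]
orientation: [[-0.002, 1.0, -0.01], [0.0, -0.01, -1.0], [-1.0, -0.002, -0.0]]
contact_force: [0.7, 0.1, 1.0]
opening: 0.998
clock: 24.72
tool_pos: [0.5572, 0.1403, 0.1645]
orientation: [[-0.002, 1.0, -0.009], [-0.0, -0.009, -1.0], [-1.0, -0.002, 0.0]]
contact_force: [0.2, -0.3, -0.2]
opening: 0.997
[0.5573 0.1395 0.1647]
[282.5186 199.0021]
[285.2624 211.7433] [262 203  45  19 526] [0.5606 0.1269 0.048 ]
```

View pics/w15.png

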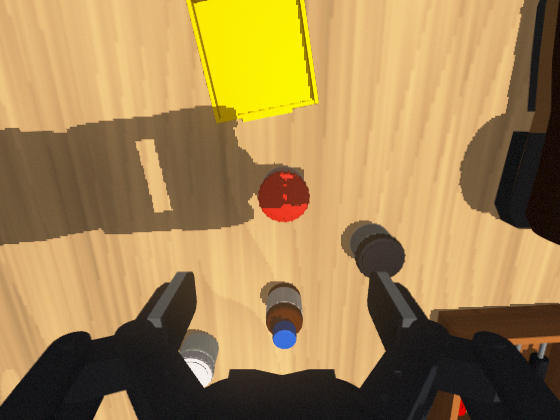

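```bash
python3 -m jog '[[0.002,0.002,-0.05,0,0,0,100],[0,0,-0.05,0,0,0,100],[0,0,-0.04,0,0,0,100],[0,0,-0.023,0,0,0,100],[0,0,-0.012,0,0,0,100],[0,0,0,0,0,0,100]]' 50
python3 - <<'E'
from seg import *
r=cap('wrist','w16.png'); p=np.array(sense()['tool_pos']);print(p,proj(r,np.r_[p[:2],.048]))
E
```

```text
clock: 25.52
tool_pos: [0.5596, 0.1412, -0.0098]
orientation: [[-0.001, 1.0, -0.011], [-0.0, -0.011, -1.0], [-1.0, -0.001, 0.0]]
contact_force: [-0.5, 0.2, -0.1]
opening: 0.999
[ 0.56    0.1415 -0.0091] [[282.4195 310.8786]]
```

View pics/w16.png

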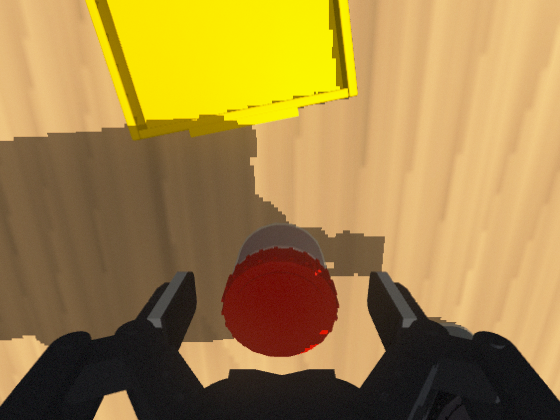

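```bash
python3 -m jog '[[0,0.003,0,0,0,0,85],[0,0,0,0,0,0,70],[0,0,0,0,0,0,55],[0,0,0,0,0,0,40],[0,0,0,0,0,0,25],[0,0,0,0,0,0,25]]' 50
python3 -m jog '[[0,0,0.005,0,0,0,20],[0,0,0.01,0,0,0,20],[0,0,0.02,0,0,0,20],[0,0,0.04,0,0,0,20],[0,0,0.04,0,0,0,20],[0,0,0.005,0,0,0,20],[0,0,0,0,0,0,20]]' 50
python3 - <<'E'
from seg import *
r=cap('wrist','w17.png')
E
```

```text
clock: 26.32
tool_pos: [0.5599, 0.1452, -0.0087]
orientation: [[0.001, 1.0, -0.01], [0.0, -0.01, -1.0], [-1.0, 0.001, -0.0]]
contact_force: [-1.7, -0.3, 6.8]
opening: 0.57
clock: 27.2
tool_pos: [0.5595, 0.145, 0.1105]
orientation: [[0.0, 1.0, -0.01], [0.0, -0.01, -1.0], [-1.0, 0.0, -0.0]]
contact_force: [-0.3, -0.3, -1.3]
opening: 0.569
```

View pics/w17.png

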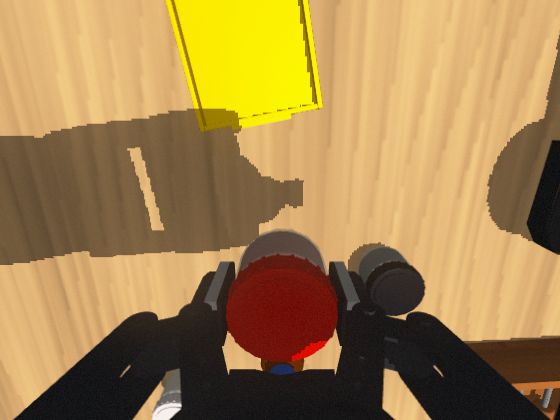

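```bash
python3 -m jog '[[-0.005,0.02,0,0,0,0.05,20],[-0.008,0.04,0,0,0,0.06,20],[-0.008,0.04,0,0,0,0.06,20],[-0.006,0.03,0,0,0,0.02,20],[0,0,-0.02,0,0,0,20],[0,0,-0.03,0,0,0,20],[0,0,-0.02,0,0,0,20],[0,0,0,0,0,0,20]]'
python3 - <<'E'
from seg import *
r=cap('wrist','w18.png'); p=np.array(sense()['tool_pos']);print(p,proj(r,np.r_[p[:2],.003]))
Rz=np.array([[.984,-.179],[.179,.984]])
for q in [(-48,-92),(48,-92),(48,12),(-48,12),(48,92),(-48,92)]: print(q,proj(r,np.r_[Rz@(np.array(q)/1000)+[.526,.314],.015]))
E
```

```text
clock: 28.25
tool_pos: [0.5312, 0.2755, 0.0383]
orientation: [[-0.004, 0.984, 0.181], [-0.001, 0.181, -0.984], [-1.0, -0.004, 0.001]]
contact_force: [0.2, -0.2, -0.7]
opening: 0.571
[0.5319 0.2756 0.0396] [[283.0702 230.0279]]
(-48, -92) [[219.4615 302.6045]]
(48, -92) [[349.2781 303.0207]]
(48, 12) [[361.4504 162.1798]]
(-48, 12) [[208.7128 161.9051]]
(48, 92) [[373.9058  15.2778]]
(-48, 92) [[197.7247  15.2155]]
```

View pics/w18.png

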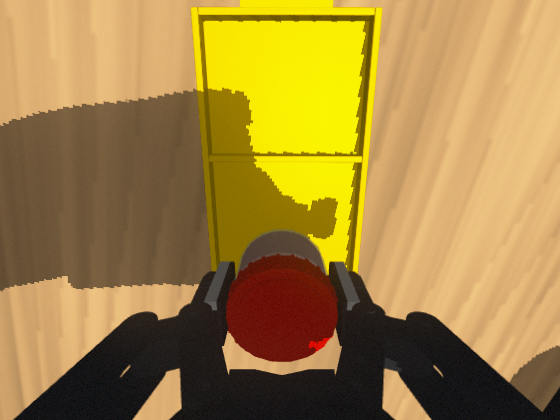

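```bash
python3 -m jog '[[0,0,-0.015,0,0,0,20],[0,0,-0.015,0,0,0,20],[0,0,-0.009,0,0,0,20],[0,0,-0.002,0,0,0,20],[0,0,0,0,0,0,20]]'; python3 -m jog '[[0,0,-0.001,0,0,0,20],[0,0,0,0,0,0,20]]';python3 -m jog '[[0,0,-0.001,0,0,0,20],[0,0,0,0,0,0,20]]';python3 -m jog '[[0,0,-0.001,0,0,0,20],[0,0,0,0,0,0,20]]'
```

```text
clock: 28.92
tool_pos: [0.5328, 0.2751, -0.0006]
orientation: [[0.0, 0.984, 0.179], [0.0, 0.179, -0.984], [-1.0, 0.0, -0.0]]
contact_force: [-0.3, 0.4, -1.1]
opening: 0.575
clock: 29.18
tool_pos: [0.5328, 0.2751, -0.0013]
orientation: [[0.001, 0.984, 0.179], [0.0, 0.179, -0.984], [-1.0, 0.001, -0.0]]
contact_force: [0.9, -0.5, -1.8]
opening: 0.571
clock: 29.42
tool_pos: [0.5327, 0.275, -0.0026]
orientation: [[0.0, 0.984, 0.179], [-0.0, 0.179, -0.984], [-1.0, 0.0, 0.0]]
contact_force: [0.7, 0.3, -0.9]
opening: 0.574
clock: 29.68
tool_pos: [0.5326, 0.275, -0.0037]
orientation: [[-0.0, 0.984, 0.179], [-0.0, 0.179, -0.984], [-1.0, -0.0, 0.0]]
contact_force: [-0.1, 0.6, -2.1]
opening: 0.573
```

```bash
python3 -m jog '[[0,0,-0.001,0,0,0,20],[0,0,0,0,0,0,20]]';python3 -m jog '[[0,0,-0.001,0,0,0,20],[0,0,0,0,0,0,20]]';python3 -m jog '[[0,0,-0.001,0,0,0,20],[0,0,0,0,0,0,20]]'
```

```text
clock: 29.92
tool_pos: [0.5326, 0.275, -0.0047]
orientation: [[-0.0, 0.984, 0.179], [-0.0, 0.179, -0.984], [-1.0, -0.0, 0.0]]
contact_force: [-0.3, -0.1, -1.3]
opening: 0.567
clock: 30.18
tool_pos: [0.5327, 0.275, -0.0056]
orientation: [[0.0, 0.984, 0.179], [-0.0, 0.179, -0.984], [-1.0, 0.0, 0.0]]
contact_force: [0.5, -0.9, -1.6]
opening: 0.576
clock: 30.42
tool_pos: [0.5327, 0.2751, -0.0057]
orientation: [[0.001, 0.984, 0.179], [0.0, 0.179, -0.984], [-1.0, 0.001, -0.0]]
contact_force: [-3.3, -1.2, 9.4]
opening: 0.574
```

```bash
python3 -m jog '[[0,0,0,0,0,0,62],[0,0,0,0,0,0,70],[0,0,0,0,0,0,85],[0,0,0,0,0,0,100],[0,0,0,0,0,0,100]]' 
python3 -m jog '[[0,0,0.02,0,0,0,100],[0,0,0.04,0,0,0,100],[0,0,0.05,0,0,0,100],[0,0,0.05,0,0,0,100],[0,0,0.02,0,0,0,100],[0,0,0,0,0,0,100]]' 
python3 -m jog '[[0.003,-0.03,0,0,0,0,100],[0.004,-0.05,0,0,0,0,100],[0.004,-0.05,0,0,0,0,100],[0.004,-0.05,0,0,0,0,100],[0.004,-0.05,0,0,0,0,100],[0.004,-0.035,0,0,0,0,100],[0.002,-0.012,0,0,0,0,100],[0,0,0,0,0,0,100]]' 
python3 - <<'E'
from seg import *
r=cap('wrist','w19.png'); f,z=C['bottle_blue']; s=sense(); print(s['tool_pos'])
pp=proj(r,[.557,-.001,.078])[0]; print(pp)
m,ce,st=blob(r['image'],pp,f,60); print(ce,st,at(r,ce,z))
E
```

```text
clock: 31.05
tool_pos: [0.5327, 0.275, -0.0066]
orientation: [[0.0, 0.984, 0.179], [-0.0, 0.179, -0.984], [-1.0, 0.0, 0.0]]
contact_force: [0.3, 0.0, 0.1]
opening: 0.998
clock: 31.8
tool_pos: [0.5331, 0.2752, 0.1748]
orientation: [[0.003, 0.984, 0.179], [0.001, 0.179, -0.984], [-1.0, 0.003, -0.001]]
contact_force: [0.2, -0.7, -0.5]
opening: 0.995
clock: 32.8
tool_pos: [0.5575, -0.002, 0.1725]
orientation: [[-0.001, 0.984, 0.178], [0.0, 0.178, -0.984], [-1.0, -0.001, -0.001]]
contact_force: [-0.3, 0.1, 0.3]
opening: 1.002
[ 0.5574 -0.0013  0.1727]
[281.567  204.4021]
[284.0106 211.6596] [270 206  26  12 188] [ 0.5604 -0.0074  0.078 ]
```

View pics/w19.png

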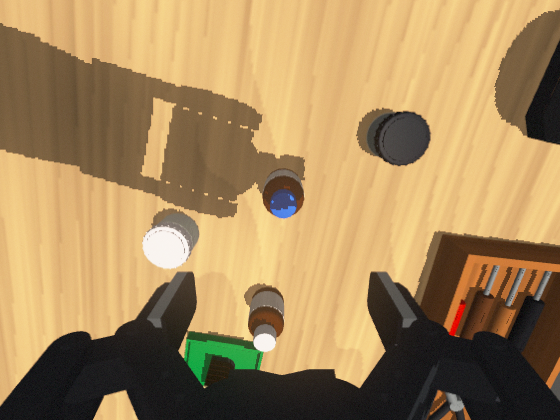

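```bash
python3 -m jog '[[0.0015,0,-0.05,0,0,0,100],[0,0,-0.05,0,0,0,100],[0,0,-0.04,0,0,0,100],[0,0,-0.022,0,0,0,100],[0,0,0,0,0,0,100]]' 50
python3 -m jog '[[0,0,-0.006,0,0,0,100],[0,0,-0.004,0,0,0,100],[0,0,0,0,0,0,100]]'
python3 - <<'E'
from seg import *
r=cap('wrist','w20.png'); p=np.array(sense()['tool_pos']);print(p,proj(r,np.r_[p[:2],.078]))
r=cap('scene','s20.png'); im=cv2.imread('pics/s20.png'); cv2.imwrite('pics/s20z.png',cv2.resize(im[90:240,190:340],None,fx=4,fy=4,interpolation=cv2.INTER_CUBIC))
E
```

```text
clock: 33.48
tool_pos: [0.5582, -0.0005, 0.01]
orientation: [[-0.003, 0.984, 0.18], [0.0, 0.18, -0.984], [-1.0, -0.003, -0.001]]
contact_force: [-0.4, -0.2, -0.2]
opening: 1.002
clock: 33.85
tool_pos: [0.5593, -0.0019, 0.0018]
orientation: [[0.001, 0.984, 0.179], [-0.0, 0.179, -0.984], [-1.0, 0.001, 0.0]]
contact_force: [0.3, -0.3, -0.8]
opening: 0.996
[ 0.5593 -0.0019  0.0018] [[282.4169 342.8141]]
```

View pics/w20.png

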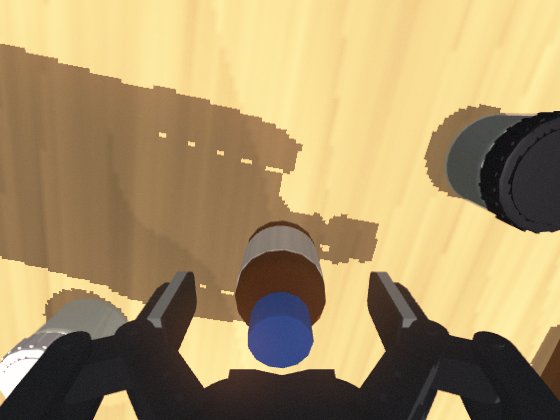

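View pics/s20z.png

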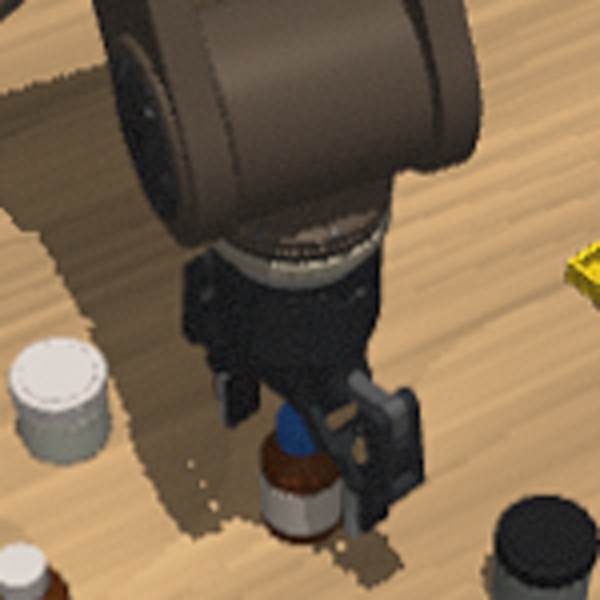

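```bash
python3 -m jog '[[-0.001,0.004,-0.004,0,0,0,100],[0,0,-0.004,0,0,0,100],[0,0,0,0,0,0,85],[0,0,0,0,0,0,70],[0,0,0,0,0,0,55],[0,0,0,0,0,0,40],[0,0,0,0,0,0,20],[0,0,0,0,0,0,20]]' 45
python3 -m jog '[[0,0,0,0,0,0,20],[0,0,0.005,0,0,0,20],[0,0,0.01,0,0,0,20],[0,0,0.02,0,0,0,20],[0,0,0.04,0,0,0,20],[0,0,0.04,0,0,0,20],[0,0,0.005,0,0,0,20],[0,0,0,0,0,0,20]]'
python3 - <<'E'
from seg import *
r=cap('wrist','w21.png')
E
```

```text
clock: 34.95
tool_pos: [0.5582, 0.002, -0.0063]
orientation: [[0.0, 0.984, 0.179], [-0.0, 0.179, -0.984], [-1.0, 0.0, 0.0]]
contact_force: [-1.7, -0.5, 5.2]
opening: 0.483
clock: 35.95
tool_pos: [0.558, 0.0021, 0.1135]
orientation: [[0.0, 0.984, 0.179], [-0.0, 0.179, -0.984], [-1.0, 0.0, 0.0]]
contact_force: [0.1, -0.0, -1.2]
opening: 0.48
```

View pics/w21.png

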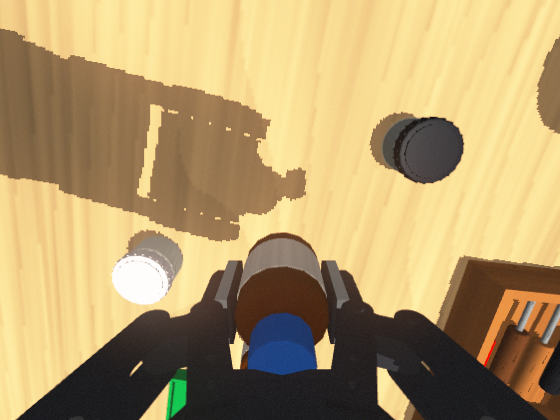

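```bash
python3 -m jog '[[-0.003,0.025,0,0,0,0,20],[-0.005,0.045,0,0,0,0,20],[-0.006,0.055,0,0,0,0,20],[-0.006,0.055,0,0,0,0,20],[-0.006,0.055,0,0,0,0,20],[-0.006,0.055,0,0,0,0,20],[-0.006,0.05,0,0,0,0,20],[-0.004,0.025,0,0,0,0,20]]'
python3 -m jog '[[0,0,0,0,0,0,20],[0,0,-0.02,0,0,0,20],[0,0,-0.03,0,0,0,20],[0,0,-0.02,0,0,0,20],[0,0,0,0,0,0,20]]'
python3 - <<'E'
from seg import *
r=cap('wrist','w22.png'); p=np.array(sense()['tool_pos']);print(p)
r=cap('top','t22.png')
E
```

```text
clock: 37.0
tool_pos: [0.5149, 0.3692, 0.1115]
orientation: [[-0.002, 0.983, 0.181], [-0.001, 0.181, -0.983], [-1.0, -0.002, 0.001]]
contact_force: [-0.8, -0.5, -1.3]
opening: 0.478
clock: 37.62
tool_pos: [0.5155, 0.3654, 0.0413]
orientation: [[-0.004, 0.984, 0.178], [-0.002, 0.178, -0.984], [-1.0, -0.004, 0.002]]
contact_force: [-0.2, 0.2, -0.1]
opening: 0.479
[0.5161 0.366  0.0426]
```

View pics/w22.png

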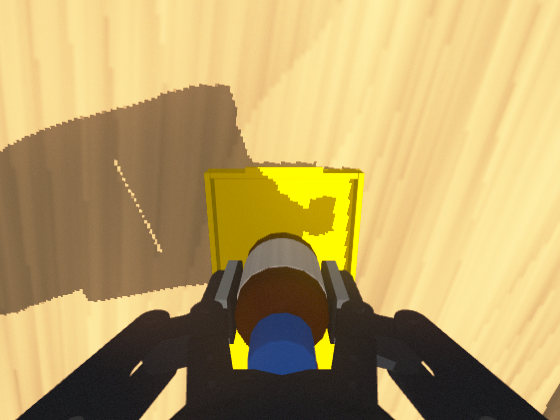

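View pics/t22.png

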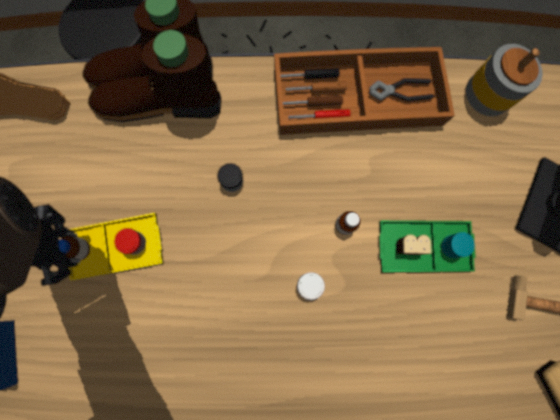

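```bash
python3 -m jog '[[0,0,-0.015,0,0,0,20],[0,0,-0.015,0,0,0,20],[0,0,-0.009,0,0,0,20],[0,0,-0.002,0,0,0,20],[0,0,0,0,0,0,20]]'; python3 -m jog '[[0,0,-0.001,0,0,0,20],[0,0,0,0,0,0,20]]';python3 -m jog '[[0,0,-0.001,0,0,0,20],[0,0,0,0,0,0,20]]';python3 -m jog '[[0,0,-0.001,0,0,0,20],[0,0,0,0,0,0,20]]'
```

```text
clock: 38.35
tool_pos: [0.5163, 0.3671, 0.0024]
orientation: [[0.0, 0.984, 0.179], [0.0, 0.179, -0.984], [-1.0, 0.0, -0.0]]
contact_force: [0.1, -0.2, -1.4]
opening: 0.481
clock: 38.6
tool_pos: [0.5163, 0.3671, 0.0017]
orientation: [[0.0, 0.984, 0.179], [0.0, 0.179, -0.984], [-1.0, 0.001, -0.0]]
contact_force: [0.2, 0.6, -1.6]
opening: 0.482
clock: 38.85
tool_pos: [0.5162, 0.3671, 0.0004]
orientation: [[0.0, 0.984, 0.179], [0.0, 0.179, -0.984], [-1.0, 0.0, 0.0]]
contact_force: [-0.7, 1.0, -1.1]
opening: 0.479
clock: 39.1
tool_pos: [0.5162, 0.367, -0.0007]
orientation: [[-0.0, 0.984, 0.179], [-0.0, 0.179, -0.984], [-1.0, -0.0, 0.0]]
contact_force: [-0.5, -0.6, -1.5]
opening: 0.482
```

```bash
python3 -m jog '[[0,0,-0.001,0,0,0,20],[0,0,0,0,0,0,20]]';python3 -m jog '[[0,0,-0.001,0,0,0,20],[0,0,0,0,0,0,20]]';python3 -m jog '[[0,0,-0.001,0,0,0,20],[0,0,0,0,0,0,20]]'
```

```text
clock: 39.35
tool_pos: [0.5161, 0.367, -0.0017]
orientation: [[-0.0, 0.984, 0.179], [-0.0, 0.179, -0.984], [-1.0, -0.0, 0.0]]
contact_force: [-0.7, -1.4, -2.1]
opening: 0.478
clock: 39.6
tool_pos: [0.5161, 0.3671, -0.0027]
orientation: [[-0.0, 0.984, 0.179], [-0.0, 0.179, -0.984], [-1.0, -0.0, 0.0]]
contact_force: [-1.0, -0.4, -0.7]
opening: 0.481
clock: 39.85
tool_pos: [0.5163, 0.3671, -0.0033]
orientation: [[0.0, 0.984, 0.179], [0.0, 0.179, -0.984], [-1.0, 0.0, -0.0]]
contact_force: [-0.6, -1.0, 3.0]
opening: 0.478
```

```bash
python3 -m jog '[[0,0,-0.0005,0,0,0,20],[0,0,0,0,0,0,53],[0,0,0,0,0,0,62],[0,0,0,0,0,0,80],[0,0,0,0,0,0,100],[0,0,0,0,0,0,100]]' 
python3 -m jog '[[0,0,0.02,0,0,0,100],[0,0,0.04,0,0,0,100],[0,0,0.05,0,0,0,100],[0,0,0.05,0,0,0,100],[0,0,0.03,0,0,0,100],[0,0,0,0,0,0,100]]' 
python3 - <<'E'
from seg import *
r=cap('wrist','w23.png');r=cap('scene','s23.png');r=cap('top','t23.png')
E
```

```text
clock: 40.6
tool_pos: [0.5162, 0.3671, -0.0041]
orientation: [[0.0, 0.984, 0.179], [0.0, 0.179, -0.984], [-1.0, 0.0, 0.0]]
contact_force: [-0.1, 0.3, 0.3]
opening: 1.0
clock: 41.35
tool_pos: [0.5169, 0.3675, 0.1899]
orientation: [[0.005, 0.984, 0.179], [0.003, 0.179, -0.984], [-1.0, 0.006, -0.002]]
contact_force: [0.3, 0.0, -1.0]
opening: 1.001
```

View pics/w23.png

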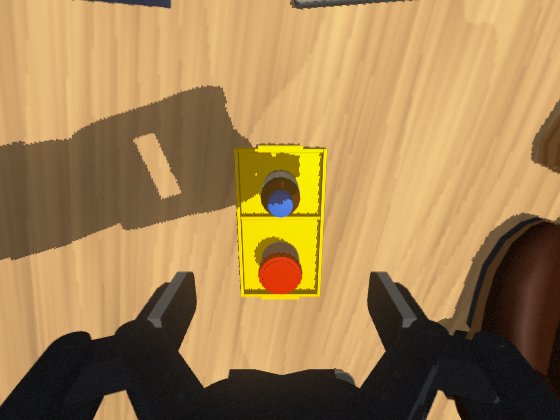

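View pics/s23.png

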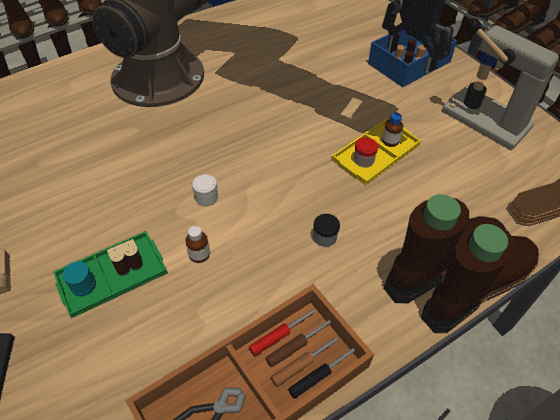

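View pics/t23.png

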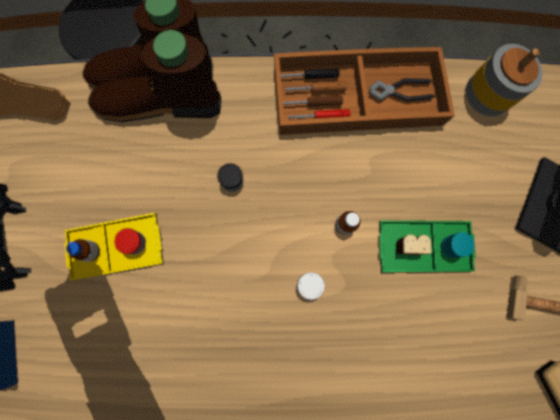

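All four placements are upright in their bays, the other pieces are unmoved, and the gripper is clear of everything. Handing in.

```bash
python3 -c "
from bench import *
print(finish_job())"
```

```text
the job is handed in; nothing more can be done
None
```

Both kits are made up and the job is handed in at about 41.5 s of the 120 s allowed.

- **Green tray:** the heel pair, lifted together in one grasp, stands side by side in the wide bay. The nail tin is in the narrow bay.
- **Yellow tray:** the red-lidded jar is in the wide bay and the blue-capped bottle is in the narrow bay.

I lowered each item in 1 mm steps until the force reading showed contact with the tray floor (3–10 N), then released it. The last wrist, scene and top pictures show everything upright inside its bay. The black- and white-lidded jars and the white-capped bottle are at the same pixels as at the start. The gripper was open and well clear of everything.

**Failed first grasp:** the first attempt on the heels missed. The fingertips are about 25–28 mm above the reported TCP when shut, not 8 mm ahead of it as described. The jaws closed just above the heels and pressed on their tops with about 11 N. The pictures showed no shift in the heels, so I used lower tool heights for every grasp after that.

The camera estimates of positions disagreed by a few millimetres. I corrected each item with a close-up wrist picture.

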